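# Dose the setting bath and start the stirrer

## Task

Put both white tablets, one after the other, through the red funnel into the clear bottle, then press the green start button on the stirrer fully in and let it spring back. The lamp is pulled down low over the funnel: come in at a slant from the button side and do not bump it. Leave the orange tablet where it lies and do not disturb the amber bottle, the mug or the little clear cup.

Things in the scene. Friction and masses are not known exactly. Their poses are not given: they have to be found in the camera images.
- tablet_a: white hard-pressed tablet, upright cylinder 22 mm in diameter and 14 mm high, about 12 g, lying flat on the slate; origin at the centre of its underside, z up
- tablet_b: a second white tablet, exactly like tablet_a
- tablet_x: orange tablet of the same size, lying in the same row; stays where it is
- slate: dark slate slab fixed to the bench, 220 mm (x) by 110 mm (y), 6 mm thick; origin at the centre of its underside. The three tablets stand on it in a row along its x axis, about 66 mm apart (at least 54 mm), in any order
- rim (a point): centre of the mouth of the red funnel, in the rim plane, 226 mm above the bench. Rim 104 mm outer, 99 mm inner diameter; the cone narrows over 50 mm of height to a stem of 30 mm inner diameter that ends in the bottle neck. Funnel, bottle, stirrer and lamp are one rigid fixed unit: x points away from the button side towards the lamp, z up
- bottle_floor (a point): centre of the inner floor of the clear bottle, straight below the rim, 41 mm above the bench; the bottle is 72 mm wide outside, 66 mm inside, 140 mm tall with a short neck. Axes as rim
- lamp: white lamp shade over the funnel, 75 mm tall; origin at the centre of its flat underside, 110 mm in diameter, 100 mm above the rim and 35 mm along x of rim, so it reaches 20 mm past the rim centre on the -x (button) side. Post at 100 mm along x, -110 mm along y from here. Axes as rim. An upright gripper over the funnel hits it; one slanted 30 to 45 degrees, body leaning to -x, fits
- start_top (a point): centre of the top face of the green start button (28 mm in diameter) on the sloping front panel of the stirrer, 140 mm wide. z points out of the panel, leaning 30 degrees from vertical away from the funnel; press along -z. The 44 mm round housing's face is 10 mm below the button's top when the button is out
- start (a joint): travel of the start button in m: 0 is out, 0.006 is fully in; about 5 N presses it fully, it springs back when let go
- amber_bottle: closed amber glass bottle, 60 mm in diameter, 200 mm tall, bystander; origin at the centre of its underside
- mug: blue ceramic mug, 80 mm in diameter, 90 mm tall, handle at +y, bystander; origin at the centre of its underside
- shot_cup: small clear plastic cup, 48 mm in diameter at the rim, 55 mm tall, bystander; origin at the centre of its underside

How it is judged (in metres and radians):
On the way, in this order (a step that is already met when the one before it is completed fails the run):
1. one white tablet lies in the bottle (((z of tablet_a in the frame of bottle_floor between -0.01 and 0.06 m and horizontal distance between tablet_a and bottle_floor below 0.035 m) or (z of tablet_b in the frame of bottle_floor between -0.01 and 0.06 m and horizontal distance between tablet_b and bottle_floor below 0.035 m))), for 0.2 s.
2. both white tablets lie in the bottle (z of tablet_a in the frame of bottle_floor between -0.01 and 0.06 m and horizontal distance between each of tablet_a, tablet_b and bottle_floor below 0.035 m and z of tablet_b in the frame of bottle_floor between -0.01 and 0.06 m), for 0.2 s.
3. the start button is pressed fully in (5 of its 6 mm) (value of joint start above 0.005 m), for 0.02 s.
At the end, for the whole second after the job is handed in: Both white tablets rest in the bottle (within 35 mm of its axis and 60 mm of its floor, slower than 20 mm/s), the button is out again (within 1.5 mm) and the orange tablet is within 20 mm of where it lay (all of step 2 and linear speed of each of tablet_a, tablet_b below 0.02 m/s and value of joint start below 0.0015 m and distance of tablet_x from where it was at the start of the episode below 0.02 m); the robot touches nothing.
It fails at once if the start button is pressed (more than 3 mm) before both white tablets are in the bottle (value of joint start above 0.003 m and not ((z of tablet_a in the frame of bottle_floor between -0.01 and 0.06 m and horizontal distance between tablet_a and bottle_floor below 0.035 m) and (z of tablet_b in the frame of bottle_floor between -0.01 and 0.06 m and horizontal distance between tablet_b and bottle_floor below 0.035 m))).
It fails at once if the lamp is bumped (more than 3 N) (contact force between anything else and lamp above 3 N).
It fails at once if the orange tablet is moved more than 20 mm (distance of tablet_x from where it was at the start of the episode above 0.02 m).
It fails at once if the amber bottle, the mug or the little cup is moved more than 30 mm or tipped more than 0.3 rad (distance of any of amber_bottle, mug, shot_cup from where it was at the start of the episode above 0.03 m or angle between any of amber_bottle, mug, shot_cup's own z axis and vertical above 0.3 rad).
It also fails if it takes over 58 s, if anything falls off the work surface, if the arm or the gripper's body presses on something with over 40 N, if the wrist force passes 120 N, or if a joint passes its speed limit or range.

## Robot

A 7-joint arm with a two-finger parallel gripper is mounted at the origin on the work surface. World frame = base frame: x ahead of the robot, y to its left, z up, the work surface at z = 0. Lengths are in mm, angles in rad, forces in N, time in s.
With the tool pointing down it reaches from about 425 to 950 mm from the base axis. Payload 4.7 kg.
Tool frame: the origin (TCP) lies midway between the tips of the shut fingers; the grasp point (between the pads) lies 19 mm behind it (robot.grip_depth is the distance from the TCP to the grasp point, in mm); z points along the fingers, y is the line along which they close (so a half turn about z gives the same grasp; the last joint's range is limited). The gripper opens to 85 mm and grips with 20 to 120 N. Pads are 22 mm wide; open, the fingers measure 114 mm over their backs; the gripper's body (76 mm by 85 mm) begins 54 mm behind the grasp point. The pads swing forward as they close: fully open they stand 13 mm farther back than shut.
Start: joints at [1.302, 0.469, -0.049, 1.532, 0.024, 1.141, -0.082], TCP at [160.366, -655.694, 200.335] pointing down, gripper open.
Joint ranges: [-2.59, 2.59], [-0.33, 1.99], [-1.39, 1.29], [0.1, 2.45], [-1.04, 4.18], [0.21, 1.99], [-2.66, 2.66]. Speed limits (rad/s): [2.57, 2.57, 3.14, 3.14, 3.14, 3.14, 3.14].

## Interface

Orientations are given as a 3x3 rotation matrix whose columns are the frame's x, y, z axes.
In Python, from cell import readout, imaging, robot gives the robot as it stands.
- The arm moves only by the tool send_rows, never from a script. Its argument "series" is a list that holds one entry, the list of rows, each a list of 7 numbers: the turn, a rotation vector about the tool's x, y, z scaled (see below), then the shift along the tool's x, y, z scaled (see below), then the finger opening in mm, from 0 to 85.4. A call has 1 to 20 rows; each row shifts and turns the commanded pose from where the row before left it, along the tool's axes as they then stand; what a row does not reach is not made up. The controller multiplies each number of a shift by 150 mm and each number of a turn by pi/4 rad. A row lasts 1/8 s, in which the tool goes at most 62.5 mm and 10.7 degrees, less where a joint would pass 70% of its speed; a pose out of reach is approached as far as the arm can. A call with a number of a shift or a turn outside -1 to 1 is refused whole. A call with a gripper value outside its range is refused whole. The fingers move at their own pace and stop on an object; "force" is the grip in N (left out, the last holds). Time passes only in rows, so rows that do not move let the fingers close. It gives the time, the measured TCP pose, the force, the opening and the grip force at its end, in the units of the state.
- readout.get_obs(): the state, without advancing time (a new reading comes with each control period).
- imaging.get_image(name): name is "scene" or "top" or "wrist"; returns the picture (384x512x3 uint8, red, green, blue); there is no depth.
- imaging.get_calibration(name): a dict with "intrinsics" (3x3 intrinsics, pixels), "rvec" (rotation vector, rad) and "tvec" (3), from world to camera coordinates, as OpenCV has them; the wrist camera has in their place "tool_from_camera" (4x4, takes a point from camera to tool coordinates, whose origin is the TCP and whose axes are the flange's). Camera axes: x right, y down, z forward; pixel columns grow to the right and rows downward; lengths in mm; the calibration is good to about 2 mm. A picture is of the moment at which its call begins: read the wrist's pose just before it. get_calibration takes no time and is no camera call.
- robot.close_job(): hands the job in; it is judged then, once.
The state is a dict: "time": time; "q": joint angles; "dq": joint speeds; "effort": joint torques, N m; "eef_pos": TCP position; "ee_rot": TCP orientation; "force": force on the tool from outside, world axes, zero at the start; "ft_torque": the same for the moment, N m; "opening": opening from 0.0 (shut) to 1.0 (fully open); "grasp_force": force on a finger pad.
Only numpy, scipy, OpenCV 4.12 (cv2) and the standard library are available. Lean on these libraries where they do the work, as an engineer would, in place of code of your own. Each camera call takes 0.05 s, during which the arm holds its last target. There are 200 camera calls.

## Working session

There is one attempt and no reset: what is moved stays moved. The work goes in short steps, Python scripts to look and compute and a tool call to move; the robot and the scene stay as the last step left them, time stands still between calls to the robot, and variables do not carry over. Pictures are saved under pics/ and viewed, at most 10 in all, crops included, and the job is handed in when it is done.

Besides the shell and the picture viewer there is one more tool, called after "Emit:" as a command line: name --argument value ..., lists and objects as JSON in quotes. send_rows: Moves the arm, as the interface text tells. Shifts and turns lie within -1 to 1; 1 stands for 150 mm of shift or pi/4 rad of turn. Its arguments: {"type":"object","properties":{"series":{"type":"array","items":{"type":"array","items":{"type":"array","items":{"type":"number"}}}},"force":{"type":"number"}},"required":["series"]}

```bash
mkdir -p pics; python3 - <<'E'
from cell import readout, imaging, robot
import cv2
o=readout.get_obs()
print(o['time'],o['eef_pos'],o['ee_rot'],o['opening'])
for n in ['scene','top','wrist']:
    im=imaging.get_image(n); cv2.imwrite(f'pics/{n}0.png',im[:,:,::-1]); print(n,imaging.get_calibration(n))
E
```

```text
0.0 [ 160.15636696 -655.06566836  199.25406504] [[ 9.71384246e-01  2.37512833e-01 -5.48370077e-04]
 [ 2.37513450e-01 -9.71382439e-01  1.87578867e-03]
 [-8.71531830e-05 -1.95235683e-03 -9.99998090e-01]] 0.9985582717465215
scene {'intrinsics': array([[392.45338219,   0.        , 257.95010722],
       [  0.        , 392.45338219, 195.86250414],
       [  0.        ,   0.        ,   1.        ]]), 'rvec': array([ 2.15934954,  0.78236689, -0.34703734]), 'tvec': array([-458.60680172,  -93.1785336 , 1397.25387177])}
top {'intrinsics': array([[463.94509607,   0.        , 255.85804003],
       [  0.        , 463.94509607, 189.88485228],
       [  0.        ,   0.        ,   1.        ]]), 'rvec': array([ 2.13837743, -2.13032616,  0.1929102 ]), 'tvec': array([  14.91111579,  596.29291827, 1384.63580336])}
wrist {'intrinsics': array([[279.88674961,   0.        , 257.93494927],
       [  0.        , 279.88674961, 193.46764345],
       [  0.        ,   0.        ,   1.        ]]), 'tool_from_camera': array([[ 2.55835026e-04, -9.46224930e-01, -3.23509377e-01,
         8.18074694e+01],
       [ 9.99999312e-01, -1.28176477e-04,  1.16571158e-03,
        -2.03198339e-01],
       [-1.14449165e-03, -3.23509453e-01,  9.46224246e-01,
        -1.73817986e+02],
       [ 0.00000000e+00,  0.00000000e+00,  0.00000000e+00,
         1.00000000e+00]])}
```

View pics/scene0.png

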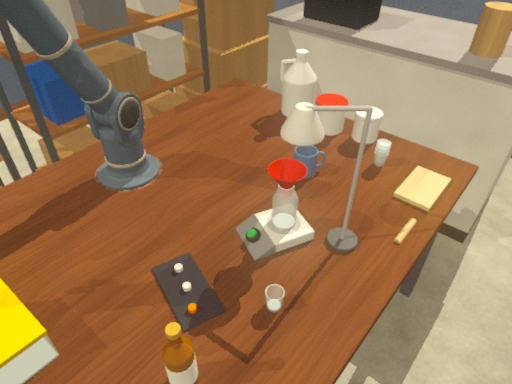

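View pics/top0.png

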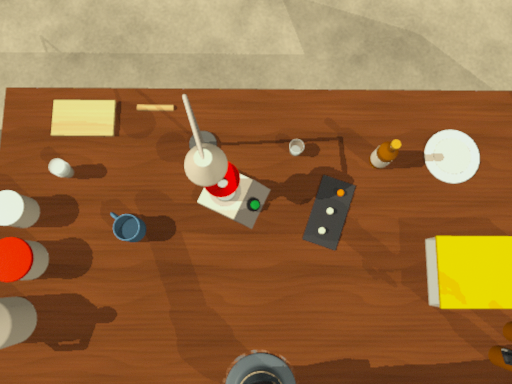

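The scene view shows the white tablets at about (178,268) and (186,287) with the orange one at (193,309). It also shows the green button at (252,234) and the red rim at about (287,174). In the top view the whites are at (322,231) and (330,211), the orange at (341,193), the button at (254,205), and the rim is partly under the lamp shade at (206,165).

```bash
cat > h.py <<'E'
import numpy as np, cv2
from scipy.spatial.transform import Rotation as R
from cell import readout, imaging, robot
def cam(n,o=None):
    c=imaging.get_calibration(n); K=c['intrinsics']
    if n=='wrist':
        T=c['tool_from_camera']; A=np.array(o['ee_rot'])@T[:3,:3]; p=np.array(o['eef_pos'])+np.array(o['ee_rot'])@T[:3,3]
        return K,A,p
    A=R.from_rotvec(c['rvec']).as_matrix().T
    return K,A,-A@c['tvec']
def ray(c,uv):
    K,A,p=c; d=A@np.linalg.inv(K)@[uv[0],uv[1],1]; return p,d/np.linalg.norm(d)
def onz(c,uv,z):
    p,d=ray(c,uv); return p+d*(z-p[2])/d[2]
def tri(r1,r2):
    (p,d),(q,e)=r1,r2
    s=np.linalg.lstsq(np.c_[d,-e],q-p,rcond=None)[0]
    a,b=p+s[0]*d,q+s[1]*e; return (a+b)/2,np.linalg.norm(a-b)
def blobs(im,lo,hi,mn=15):
    h=cv2.cvtColor(im,cv2.COLOR_RGB2HSV); m=cv2.inRange(h,np.array(lo),np.array(hi))
    n,l,s,c=cv2.connectedComponentsWithStats(m)
    return [(c[i].round(1),s[i]) for i in range(1,n) if s[i][4]>=mn],l,m
E
python3 - <<'E'
from h import *
S=cv2.imread('pics/scene0.png')[:,:,::-1].copy();T=cv2.imread('pics/top0.png')[:,:,::-1].copy()
cs,ct=cam('scene'),cam('top')
print('cams',cs[2],ct[2])
W=((0,0,150),(179,70,255));G=((45,120,40),(85,255,255));O=((8,170,140),(18,255,255))
def roi(im,x0,x1,y0,y1):
    z=np.zeros_like(im); z[y0:y1,x0:x1]=im[y0:y1,x0:x1]; return z
for nm,im,c,r in(('scene',S,cs,(150,222,255,325)),('top',T,ct,(303,355,175,248))):
    for k,col in(('w',W),('o',O)):
        for b in blobs(roi(im,*r),*col,8)[0]: print(nm,k,b[0],b[1],onz(c,b[0],18).round(1))
gs=blobs(roi(S,230,275,220,250),*G)[0];gt=blobs(roi(T,240,270,195,215),*G)[0]
print('green',gs,gt); 
print(tri(ray(cs,gs[0][0]),ray(ct,gt[0][0])))
# red rim in scene
h=cv2.cvtColor(roi(S,255,320,150,195),cv2.COLOR_RGB2HSV); m=cv2.inRange(h,np.array((0,150,80)),np.array((6,255,255)))|cv2.inRange(h,np.array((172,150,80)),np.array((179,255,255)))
ys,xs=np.nonzero(m); print('red',xs.min(),xs.max(),ys.min(),ys.max(),m.sum()/255)
# upper and side boundary of red -> rim plane; circle
pts=[]
for x in range(xs.min(),xs.max()+1):
    yy=ys[xs==x]; pts.append((x,yy.min()-.5))
P=np.array([onz(cs,p,226)[:2] for p in pts])
A=np.c_[2*P,np.ones(len(P))]; s=np.linalg.lstsq(A,(P**2).sum(1),rcond=None)[0]
print('rim scene',s[:2],'r',np.sqrt(s[2]+s[0]**2+s[1]**2))
h=cv2.cvtColor(roi(T,190,250,150,210),cv2.COLOR_RGB2HSV); m=cv2.inRange(h,np.array((0,150,80)),np.array((6,255,255)))|cv2.inRange(h,np.array((172,150,80)),np.array((179,255,255)))
ys,xs=np.nonzero(m)
pts=[(xs[ys==y].max()+.5,y) for y in range(ys.min(),ys.max()+1)]
P=np.array([onz(ct,p,226)[:2] for p in pts]); A=np.c_[2*P,np.ones(len(P))]; s=np.linalg.lstsq(A,(P**2).sum(1),rcond=None)[0]
print('rim top',s[:2],'r',np.sqrt(s[2]+s[0]**2+s[1]**2))
o=np.hstack([cv2.resize(S[90:280,140:360],None,fx=2,fy=2,interpolation=2),cv2.resize(T[90:280,180:360],None,fx=2,fy=2,interpolation=2)])
cv2.imwrite('pics/c1.png',o[:,:,::-1]);print(o.shape)
E
```

```text
cams [1063.09795537 -584.43692103  836.40722289] [ 349.05653764   27.22674061 1466.43176856]
scene w [178.1 267. ] [174 263   9   9  67] [ 479.3 -193.6   18. ]
scene w [186.3 285.7] [182 281  10  10  73] [ 540.8 -220.8   18. ]
scene o [158.7 296.2] [150 255  29  70 854] [ 512.2 -286.2   18. ]
scene o [205.7 261. ] [193 255  29  19 232] [ 520.5 -132.    18. ]
scene o [214.2 270.3] [205 262  17  17  64] [ 560.2 -140.    18. ]
scene o [210.8 280.5] [209 277   5   7  12] [ 576.8 -169.3   18. ]
scene o [192.4 308.9] [188 303   9  11  52] [ 602.5 -257.8   18. ]
top w [329.5 210.5] [326 207   8   8  46] [ 537.2 -215.2   18. ]
top w [321.4 230.1] [318 227   8   7  46] [ 475.4 -188.3   18. ]
top o [340.4 193.9] [337 190   7   7  15] [ 590.4 -251.    18. ]
top o [351.8 211.7] [349 210   6   4  21] [ 533.7 -285.4   18. ]
top o [309.8 245.1] [303 241  21   7  76] [ 428.7 -151.3   18. ]
top o [343.  244.6] [338 241  13   7  61] [ 430.6 -254.6   18. ]
green [(array([251.3, 233. ]), array([247, 229,  10,   9,  70], dtype=int32))] [(array([254.5, 204.4]), array([250, 200,  10,  10,  79], dtype=int32))]
(array([553.53499356,  20.47017551,  28.39525303]), np.float64(1.7702354162582454))
red 268 306 158 188 821.0
rim scene [597.8523972  111.47566939] r 49.7700145438299
rim top [597.62600488 113.92735425] r 50.22151953006615
(380, 800, 3)
```

View pics/c1.png

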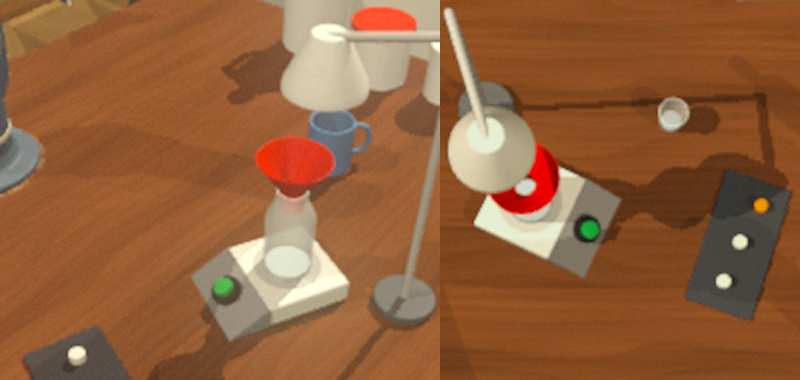

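Both views agree to a few mm: tablets at about (477,-191) and (539,-218), orange at (597,-254), rim (598,113) with r≈50, and the button near (553,20,28). The unit axis is about 64° in the base frame. The slate row lies almost along the unit's y axis, so I can use one yaw for everything: fingers along the row, then tilt about tool y.

Emit:
send_rows --series '[[[0,0,-0.19,0,0,-0.055,40],[0,0,-0.19,0,0,-0.055,40],[0,0,-0.19,0,0,-0.055,40],[0,0,-0.19,0,0,-0.055,40],[0,0,-0.19,0,0,-0.055,40],[0,0,-0.19,0,0,-0.055,40],[0,0,0,0.308,0.0694,0,40],[0,0,0,0.308,0.0694,0,40],[0,0,0,0.308,0.0694,0,40],[0,0,0,0.308,0.0694,0,40],[0,0,0,0.308,0.0694,0,40],[0,0,0,0.308,0.0694,0,40],[0,0,0,0.308,0.0694,0,40],[0,0,0,0.308,0.0694,0,40],[0,0,0,0.308,0.0694,0,40],[0,0,0,0.308,0.0694,0,40],[0,0,0,0.308,0.0694,0,40],[0,0,0,0.308,0.0694,0,40],[0,0,0,0,0,0,40]]]' --force 30

```text
time: 2.52
eef_pos: [509.6, -201.2, 249.8]
ee_rot: [[0.415, 0.91, 0.001], [0.91, -0.415, 0.002], [0.002, 0.0, -1.0]]
force: [-0.3, 0.2, 0.6]
opening: 0.466
grasp_force: 0.0
```

```bash
cat >> h.py <<'E'
def wtab(z=20,tag=None,lo=(0,0,150),hi=(179,70,255)):
    o=readout.get_obs(); im=imaging.get_image('wrist'); c=cam('wrist',o)
    if tag: cv2.imwrite(f'pics/{tag}.png',im[:,:,::-1])
    for b in blobs(im,lo,hi,60)[0]: print(b[0],b[1],onz(c,b[0],z).round(1))
    print(o['time'],np.round(o['eef_pos'],1),np.round(o['ee_rot'],3).tolist(),o['opening']); return o,im,c
E
python3 - <<'E'
from h import *
wtab(20,'w1'); 
E
```

```text
[219.2   2.9] [164   0 109   7 731] [545.2  -4.4  20. ]
[398.8  20.7] [ 373    0   56   41 1329] [ 742.3 -115.3   20. ]
[233.8 160.4] [226 152  16  17 200] [ 474.7 -189.7   20. ]
[279.5 159.6] [272 152  16  16 203] [ 536.1 -216.4   20. ]
[425.9 213.1] [ 403  194   67   52 1437] [ 710.8 -389.    20. ]
[207.4 258.8] [197 238  22  44 442] [ 362.2 -320.2   20. ]
[308.3 258.8] [298 238  22  44 446] [ 514.2 -389.4   20. ]
[462.5 306.9] [ 409  272   99   79 5210] [ 726.8 -593.3   20. ]
[279.8 333.9] [244 321  60  23 650] [ 409.3 -515.5   20. ]
2.525 [ 509.6 -201.2  249.8] [[0.415, 0.91, 0.001], [0.91, -0.415, 0.002], [0.002, 0.0, -1.0]] 0.4657055530625807
```

View pics/w1.png

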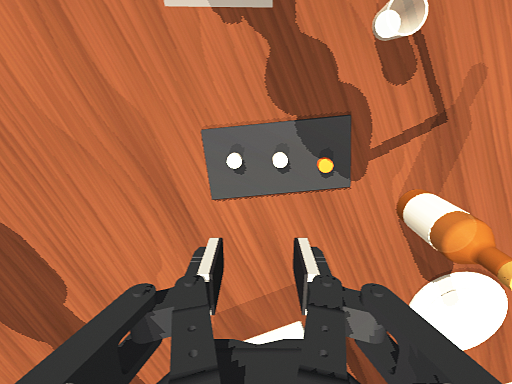

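The wrist view shows the slate with whites at (234,160) and (279,160) and orange at (325,165), all matching. I'll grasp the tablet at (475,-190).

Emit:
send_rows --series '[[[0,0,0,-0.027,-0.243,0,40],[0,0,0,0,0,0.25,40],[0,0,0,0,0,0.25,40],[0,0,0,0,0,0.25,40],[0,0,0,0,0,0.25,40],[0,0,0,0,0,0.25,40],[0,0,0,0,0,0.2,40],[0,0,0,0,0,0.12,40],[0,0,0,0,0,0.05,40],[0,0,0,0,0,0,40],[0,0,0,0,0,0,0],[0,0,0,0,0,0,0],[0,0,0,0,0,0,0],[0,0,0,0,0,0,0],[0,0,0,0,0,0,0]]]' --force 40

```text
time: 4.45
eef_pos: [472.9, -194.1, 6.9]
ee_rot: [[0.422, 0.907, 0.0], [0.907, -0.422, -0.0], [-0.0, 0.0, -1.0]]
force: [0.7, 0.5, 0.1]
opening: -0.003
grasp_force: 0.0
```

The fingers closed on nothing. I'll lift and look.

Emit:
send_rows --series '[[[0,0,0,0,0,-0.15,0],[0,0,0,0,0,-0.3,20],[0,0,0,0,0,-0.3,40],[0,0,0,0,0,-0.3,40],[0,0,0,0,0,0,40]]]'

```text
time: 5.08
eef_pos: [475.4, -194.7, 167.9]
ee_rot: [[0.422, 0.906, 0.007], [0.907, -0.422, -0.003], [-0.0, 0.008, -1.0]]
force: [-0.7, -0.4, -0.3]
opening: 0.465
grasp_force: 0.0
```

```bash
python3 - <<'E'
from h import *
wtab(20,'w2'); 
E
```

```text
[458.8   4.5] [435   0  63  14 461] [ 727.5 -124.8   20. ]
[312.  165.8] [302 156  21  20 319] [ 535.8 -215.6   20. ]
[255.4 167.4] [246 158  20  20 307] [ 474.6 -189.2   20. ]
[490.8 234.6] [ 462  206   50   70 2358] [ 711.7 -397.9   20. ]
[207.4 258.7] [197 238  22  44 442] [ 365. -274.   20.]
[308.3 258.8] [298 238  22  44 444] [ 485.4 -330.9   20. ]
[490.  339.7] [ 455  298   57   86 3176] [ 679.8 -575.7   20. ]
5.075 [ 475.4 -194.7  167.9] [[0.422, 0.906, 0.007], [0.907, -0.422, -0.003], [-0.0, 0.008, -1.0]] 0.4650204457663787
```

View pics/w2.png

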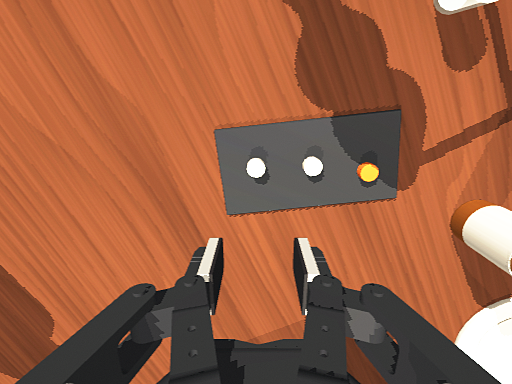

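The tablets have not moved; they are now at (255,167) and (312,166). The pad tips at (219,238) and (298,238) look farther back than the TCP should be. I'll check them at two more openings.

Emit:
send_rows --series '[[[0,0,0,0,0,0,22],[0,0,0,0,0,0,22],[0,0,0,0,0,0,22]]]'

```text
time: 5.5
eef_pos: [472.3, -193.9, 163.4]
ee_rot: [[0.422, 0.907, -0.002], [0.907, -0.422, 0.001], [0.0, -0.002, -1.0]]
force: [0.1, -0.6, -0.2]
opening: 0.259
grasp_force: 0.0
```

```bash
python3 - <<'E'
from h import *
o,im,c=wtab(20,'w3')
E
```

```text
[463.2   4.1] [443   0  46  12 319] [ 722.9 -124.6   20. ]
[316.9 166.6] [307 157  21  20 330] [ 535.9 -215.9   20. ]
[259.3 167.9] [250 158  20  21 316] [ 474.7 -189.2   20. ]
[494.3 235.6] [ 470  208   42   65 1909] [ 706.6 -393.3   20. ]
[226.8 256.4] [218 236  18  44 426] [ 387.  -278.3   20. ]
[288.9 256.6] [281 236  18  44 432] [ 460.  -312.4   20. ]
[491.2 345. ] [ 460  304   52   80 2835] [ 671.4 -574.    20. ]
5.5 [ 472.3 -193.9  163.4] [[0.422, 0.907, -0.002], [0.907, -0.422, 0.001], [0.0, -0.002, -1.0]] 0.2585676737200257
```

Emit:
send_rows --series '[[[0,0,0,0,0,0,0],[0,0,0,0,0,0,0],[0,0,0,0,0,0,0]]]'

```text
time: 5.92
eef_pos: [472.9, -194.1, 164.3]
ee_rot: [[0.422, 0.907, 0.0], [0.907, -0.422, -0.0], [-0.0, 0.0, -1.0]]
force: [-0.3, -0.4, -0.5]
opening: 0.0
grasp_force: 0.0
```

```bash
python3 - <<'E'
from h import *
o,im,c=wtab(20,'w4')
a=[cv2.imread(f'pics/w{i}.png')[190:370,160:356] for i in (3,4)]
m=np.hstack([cv2.resize(x,None,fx=2,fy=2) for x in a]); cv2.imwrite('pics/c2.png',m); print(m.shape)
T=imaging.get_calibration('wrist')['tool_from_camera'];K=c[0]
for P in ([0,0,0],[11,0,0],[-11,0,0],[11,0,-19],[11,0,-38]):
    q=K@T[:3,:3].T@(np.array(P)-T[:3,3]); print(P,(q[:2]/q[2]).round(1))
E
```

```text
[461.6   4.1] [441   0  48  13 334] [ 723.1 -124.3   20. ]
[316.  166.4] [306 157  21  20 329] [ 535.9 -215.9   20. ]
[258.6 167.7] [249 158  20  20 310] [ 474.7 -189.2   20. ]
[493.7 235.3] [ 469  207   43   66 1996] [ 707.7 -394.2   20. ]
[249.6 256.3] [243 237  13  43 411] [ 414.4 -291.4   20. ]
[266.1 256.4] [261 237  13  43 417] [ 433.8 -300.6   20. ]
[490.4 345.1] [ 458  302   54   82 3065] [ 671.8 -576.4   20. ]
[ 98.1 379. ] [ 93 373  13  11  80] [ 106.8 -389.3   20. ]
[414.6 379.3] [407 373  16  11 111] [ 552.7 -597.1   20. ]
5.925 [ 472.9 -194.1  164.3] [[0.422, 0.907, 0.0], [0.907, -0.422, -0.0], [-0.0, 0.0, -1.0]] 0.00035313732607911814
(360, 784, 3)
[0, 0, 0] [259.5 225.2]
[11, 0, 0] [259.6 210.3]
[-11, 0, 0] [259.5 239.6]
[11, 0, -19] [259.7 222.2]
[11, 0, -38] [259.9 237. ]
```

View pics/c2.png

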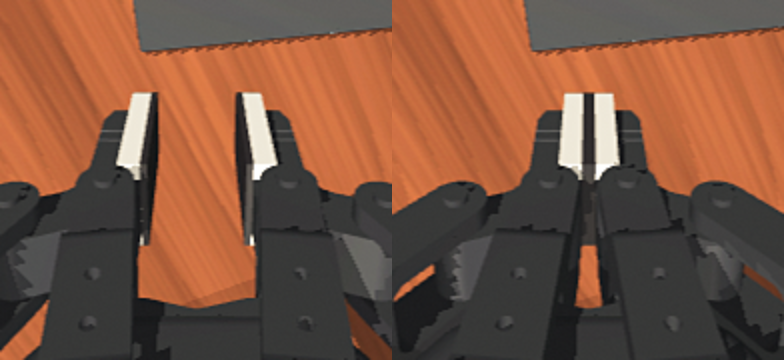

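```bash
python3 - <<'E'
from cell import robot
print({k:getattr(robot,k) for k in dir(robot) if not k.startswith('_')})
E
```

```text
{'Unreachable': <class 'cell.Unreachable'>, 'close_job': <function connect.<locals>.done at 0x7efcafb8f740>, 'grip_depth': 18.700000000000003}
```

Emit:
send_rows --series '[[[0,0,0,0.034,0,0.25,40],[0,0,0,0,0,0.25,40],[0,0,0,0,0,0.25,40],[0,0,0,0,0,0.2,40],[0,0,0,0,0,0.1,40],[0,0,0,0,0,0.06,40],[0,0,0,0,0,0.05,40],[0,0,0,0,0,0,40]]]'

```text
time: 6.98
eef_pos: [475.2, -189.6, -9.5]
ee_rot: [[0.422, 0.907, 0.0], [0.907, -0.422, -0.0], [-0.0, 0.0, -1.0]]
force: [-0.1, 0.3, 0.4]
opening: 0.465
grasp_force: 0.0
```

There is no contact with the reported TCP at z = -9.5, so the real tips sit about 35 mm behind the reported TCP. I'll continue down slowly.

Emit:
send_rows --series '[[[0,0,0,0,0,0.04,40],[0,0,0,0,0,0.03,40],[0,0,0,0,0,0.02,40],[0,0,0,0,0,0.01,40],[0,0,0,0,0,0,40]]]'

```text
time: 7.6
eef_pos: [475.0, -189.4, -24.7]
ee_rot: [[0.422, 0.907, 0.0], [0.907, -0.422, 0.0], [0.0, -0.0, -1.0]]
force: [-0.2, -0.3, 0.5]
opening: 0.471
grasp_force: 0.0
```

Emit:
send_rows --series '[[[0,0,0,0,0,0,0],[0,0,0,0,0,0,0],[0,0,0,0,0,0,0],[0,0,0,0,0,0,0]]]' --force 30

```text
time: 8.1
eef_pos: [475.2, -189.5, -24.4]
ee_rot: [[0.422, 0.907, 0.0], [0.907, -0.422, -0.0], [-0.0, 0.001, -1.0]]
force: [-0.7, 1.2, 5.0]
opening: 0.24
grasp_force: 29.5
```

It gripped something 20.5 mm wide at 29.5 N. I'll lift and check.

Emit:
send_rows --series '[[[0,0,0,0,0,-0.05,0],[0,0,0,0,0,-0.2,0],[0,0,0,0,0,-0.3,0],[0,0,0,0,0,-0.3,0],[0,0,0,0,0,-0.3,0],[0,0,0,0,0,-0.3,0],[0,0,0,0,0,-0.3,0],[0,0,0,0,0,-0.3,0],[0,0,0,0,0,0,0]]]'

```text
time: 9.22
eef_pos: [477.0, -189.7, 286.8]
ee_rot: [[0.422, 0.907, 0.007], [0.907, -0.422, -0.003], [-0.0, 0.008, -1.0]]
force: [0.5, 0.5, 0.6]
opening: 0.241
grasp_force: 29.4
```

```bash
python3 - <<'E'
from h import *
o,im,c=wtab(20,'w5')
S=imaging.get_image('scene'); 
m=np.hstack([im[180:380,130:390],S[150:350,120:360]]); cv2.imwrite('pics/c3.png',cv2.resize(m,None,fx=1.6,fy=1.6)[:,:,::-1])
cs=cam('scene'); K,A,p=cs
# tri white pads? project of tool points into the scene crop
Rt=np.array(o['ee_rot']);e=np.array(o['eef_pos'])
for z in (0,-19,-35,-54):
    q=K@A.T@(e+Rt@[0,0,z]-p); uv=q[:2]/q[2]; print(z,uv.round(1),((uv-[120,150])*1.6+[416,0]).round())
E
```

```text
[218.    5.8] [193   0  78  12 563] [513.2  14.   20. ]
[407.5  24.2] [386   0  50  40 958] [ 740.8 -115.4   20. ]
[298.2 152.1] [291 145  15  15 170] [ 536.1 -216.3   20. ]
[433.  199.7] [ 412  182   60   46 1174] [ 711.5 -387.3   20. ]
[258.1 257.1] [ 239  234   39   46 1391] [ 398.1 -362.3   20. ]
[228.4 256.4] [220 236  17  43 396] [ 350.3 -338.2   20. ]
[287.4 256.9] [280 237  17  43 399] [ 446.1 -384.4   20. ]
[460.7 294.4] [ 413  256   96   77 5547] [ 714.  -601.3   20. ]
[264.1 332.1] [230 316  57  28 879] [ 336.4 -523.6   20. ]
[337.4 356.6] [332 343  14  26  82] [ 447.5 -648.3   20. ]
[500.6 373. ] [482 361  30  23 427] [ 749.7 -843.6   20. ]
9.225 [ 477.  -189.7  286.8] [[0.422, 0.907, 0.007], [0.907, -0.422, -0.003], [-0.0, 0.008, -1.0]] 0.2406843195348216
0 [164.3 187.1] [487.  59.]
-19 [163.  180.3] [485.  48.]
-35 [162.  174.4] [483.  39.]
-54 [160.6 167.2] [481.  28.]
```

View pics/c3.png

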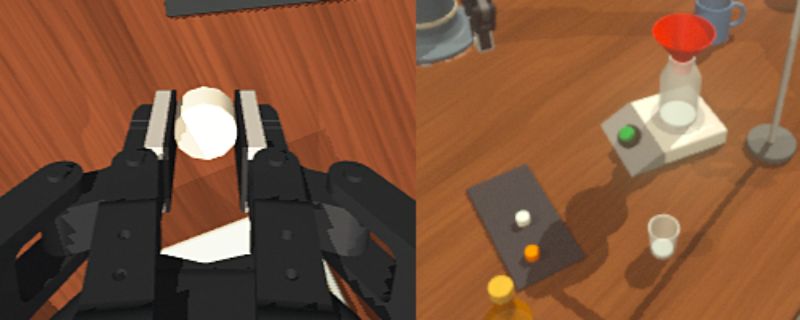

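The tablet is held squarely between the pads, and the scene view shows the slate now with one white and the orange. Next is the 45° tilt toward the funnel side.

Emit:
send_rows --series '[[[0,0.2,0,0,0,0,0],[0,0.2,0,0,0,0,0],[0,0.2,0,0,0,0,0],[0,0.2,0,0,0,0,0],[0,0.2,0,0,0,0,0],[0,0,0,0,0,0,0]]]'

```text
time: 10.07
eef_pos: [472.5, -191.6, 279.1]
ee_rot: [[0.307, 0.904, 0.297], [0.636, -0.427, 0.643], [0.708, -0.008, -0.706]]
force: [1.0, 0.0, -1.0]
opening: 0.237
grasp_force: 29.3
```

```bash
cat >> h.py <<'E'
ux=np.array([.432,.902,0]);uy=np.array([-.902,.432,0]);ez=np.array([0,0,1.]);rim=np.array([597.7,112.7,226])
def plan(*ts):
    o=readout.get_obs();Rt=np.array(o['ee_rot']);e=np.array(o['eef_pos'])
    print(o['time'],e.round(1),'z in unit',(Rt[:,2]@np.c_[ux,uy,ez]).round(3),'y',(Rt[:,1]@np.c_[ux,uy,ez]).round(3),'rel rim',((e-rim)@np.c_[ux,uy,ez]).round(1),'q',np.round(o['q'],2))
    for t in ts: print('units',(Rt.T@(t-e)/150).round(3),'mm',(t-e).round(1)); e=t
E
python3 - <<'E'
from h import *
plan(rim-42.6*ux+47.6*ez, rim+14*ux-9*ez)
T=cv2.imread('pics/top0.png')
print('lamp pts', [ (cam('top')[0]@cam('top')[1].T@(rim+35*ux+100*ez+v-cam('top')[2])) for v in [np.zeros(3)]])
for n in('top','scene'):
    K,A,p=cam(n); P=np.array([rim+35*ux+100*ez+55*(np.cos(a)*ux+np.sin(a)*uy) for a in np.linspace(0,6.28,9)]); q=(P-p)@A@K.T; print(n,(q[:,:2]/q[:,2:]).min(0).round(),(q[:,:2]/q[:,2:]).max(0).round())
E
```

```text
10.075 [ 472.5 -191.6  279.1] z in unit [ 0.708  0.009 -0.706] y [ 0.005 -1.    -0.008] rel rim [-328.6  -18.5   53.1] q [ 1.2   0.34 -0.56  1.83 -0.61  1.28  0.47]
units [ 1.32  -0.113  1.376] mm [106.8 265.9  -5.5]
units [-0.001  0.005  0.534] mm [ 24.5  51.1 -56.6]
lamp pts [array([240860.9423447 , 192035.85871908,   1167.96062459])]
top [185. 144.] [227. 185.]
scene [281. 123.] [324. 144.]
```

The lamp's predicted outline matches both images and the tilted pose is good. Moving to the pre-point.

Emit:
send_rows --series '[[[0,0,0,0.189,-0.016,0.197,0],[0,0,0,0.189,-0.016,0.197,0],[0,0,0,0.189,-0.016,0.197,0],[0,0,0,0.189,-0.016,0.197,0],[0,0,0,0.189,-0.016,0.197,0],[0,0,0,0.189,-0.016,0.197,0],[0,0,0,0.186,-0.016,0.194,0],[0,0,0,0,0,0,0]]]'

```text
time: 11.08
eef_pos: [579.0, 83.5, 277.9]
ee_rot: [[0.291, 0.911, 0.292], [0.645, -0.412, 0.644], [0.707, 0.001, -0.707]]
force: [0.3, -0.1, -0.4]
opening: 0.24
grasp_force: 29.4
```

```bash
python3 - <<'E'
from h import *
plan(rim+14*ux-9*ez)
im=imaging.get_image('wrist');S=imaging.get_image('scene');T=imaging.get_image('top')
m=np.hstack([cv2.resize(im,(400,300)),cv2.resize(S[80:260,180:420],(400,300))]);m=np.vstack([m,np.hstack([cv2.resize(T[110:290,140:380],(400,300)),np.zeros((300,400,3),np.uint8)])])
cv2.imwrite('pics/c4.png',m[:,:,::-1])
E
```

```text
11.075 [579.   83.5 277.9] z in unit [ 0.707  0.014 -0.707] y [ 0.022 -1.     0.001] rel rim [-34.4   4.3  51.9] q [ 0.82  0.29 -0.75  1.94 -0.75  0.87  0.15]
units [-0.059  0.035  0.515] mm [ 24.8  41.8 -60.9]
```

View pics/c4.png

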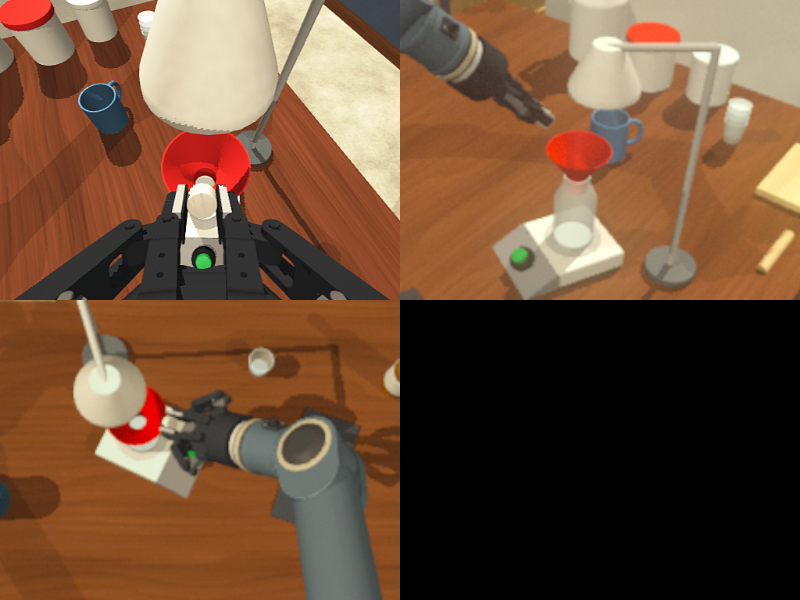

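The wrist view shows the funnel straight ahead with the lamp above and clear of the gripper; scene and top views agree. Moving in slowly along the tool axis with a small lateral correction.

Emit:
send_rows --series '[[[0,0,0,-0.059,0.035,0.1,0],[0,0,0,0,0,0.15,0],[0,0,0,0,0,0.15,0],[0,0,0,0,0,0.115,0],[0,0,0,0,0,0,0]]]'

```text
time: 11.85
eef_pos: [605.0, 118.3, 215.2]
ee_rot: [[0.3, 0.907, 0.297], [0.641, -0.422, 0.641], [0.707, -0.002, -0.708]]
force: [0.1, -0.3, 0.3]
opening: 0.243
grasp_force: 29.4
```

```bash
python3 - <<'E'
from h import *
plan(rim+14*ux-9*ez)
print(readout.get_obs()['force'])
E
```

```text
11.85 [605.  118.3 215.2] z in unit [ 0.707  0.009 -0.708] y [ 0.011 -1.    -0.002] rel rim [  8.2  -4.1 -10.8] q [ 0.71  0.4  -0.75  1.97 -0.74  0.68  0.16]
units [ 0.036 -0.027  0.019] mm [-1.2  7.   1.8]
[ 0.12585996 -0.26438813  0.34919946]
```

Emit:
send_rows --series '[[[0,0,0,0.02,-0.02,0,0],[0,0,0,0,0,0,40],[0,0,0,0,0,0,40],[0,0,0,0,0,0,40],[0,0,0,0,0,-0.15,40],[0,0,0,0,0,-0.2,40],[0,0,0,0,0,-0.2,40],[0,0,0,0,0,-0.2,40],[0,0,0,0,0,0,40]]]'

```text
time: 12.98
eef_pos: [571.2, 47.5, 298.8]
ee_rot: [[0.299, 0.905, 0.303], [0.641, -0.425, 0.638], [0.707, 0.003, -0.708]]
force: [0.2, 0.1, -0.4]
opening: 0.469
grasp_force: 0.0
```

```bash
python3 - <<'E'
from h import *
plan()
S=imaging.get_image('scene');im=imaging.get_image('wrist')
m=np.hstack([cv2.resize(im,(400,300)),cv2.resize(S[120:270,210:370],(400,375),interpolation=2)[:300]]);cv2.imwrite('pics/c5.png',m[:,:,::-1])
E
```

```text
12.975 [571.2  47.5 298.8] z in unit [ 0.707  0.003 -0.708] y [ 0.007 -1.     0.003] rel rim [-70.2  -4.2  72.8] q [ 0.88  0.26 -0.73  1.91 -0.74  0.95  0.16]
```

View pics/c5.png

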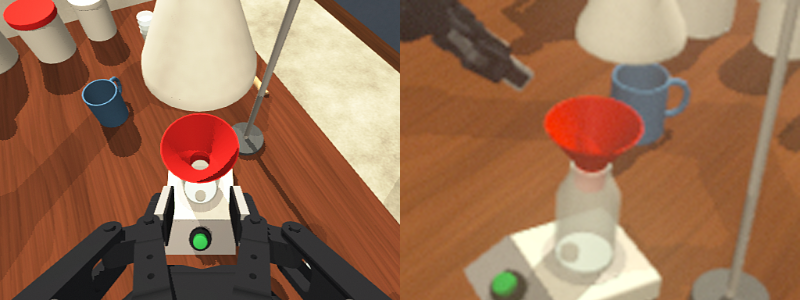

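The bottle floor shows the white tablet at crop (570,248), and the funnel is empty. Back for the second one.

Emit:
send_rows --series '[[[0,0,0,-0.204,0.0764,-0.137,40],[0,0,0,-0.204,0.0764,-0.137,40],[0,0,0,-0.204,0.0764,-0.137,40],[0,0,0,-0.204,0.0764,-0.137,40],[0,0,0,-0.204,0.0764,-0.137,40],[0,0,0,-0.204,0.0764,-0.137,40],[0,0,0,-0.204,0.0764,-0.137,40],[0,-0.2,0,0,0,0,40],[0,-0.2,0,0,0,0,40],[0,-0.2,0,0,0,0,40],[0,-0.2,0,0,0,0,40],[0,-0.2,0,0,0,0,40],[0,0,0,0,0,0,40]]]'

```text
time: 14.7
eef_pos: [538.2, -209.2, 248.3]
ee_rot: [[0.414, 0.91, 0.001], [0.91, -0.414, 0.001], [0.002, 0.0, -1.0]]
force: [-0.6, 0.6, 0.4]
opening: 0.466
grasp_force: 0.0
```

```bash
python3 - <<'E'
from h import *
wtab(20); plan(np.array([535.9,-216,-24.5]))
E
```

```text
[196.3   4.7] [ 140    0  110   11 1119] [547.  -3.  20.]
[376.   23.2] [ 351    0   52   44 1324] [ 743.2 -114.1   20. ]
[259.7 162.7] [252 155  16  16 204] [ 536.5 -216.4   20. ]
[405.3 215.8] [ 384  197   61   52 1326] [ 708.6 -387.3   20. ]
[207.4 258.8] [197 238  22  44 443] [ 391.5 -327.8   20. ]
[308.3 258.8] [298 238  22  44 445] [ 543.  -396.7   20. ]
[449.9 306.7] [ 399  274   93   74 4099] [ 735.1 -590.1   20. ]
[268.2 335.1] [239 324  53  20 552] [ 418.1 -516.3   20. ]
14.7 [ 538.2 -209.2  248.3] [[0.414, 0.91, 0.001], [0.91, -0.414, 0.001], [0.002, 0.0, -1.0]] 0.4662659284674192
14.75 [ 537.  -212.   247.8] z in unit [ 0.001  0.001 -1.   ] y [ 0.015 -1.    -0.001] rel rim [-319.1  -85.5   21.8] q [ 0.63  0.3  -0.41  1.69  0.13  1.17 -0.25]
units [-0.029  0.006  1.815] mm [  -1.1   -4.  -272.3]
```

Emit:
send_rows --series '[[[0,0,0,-0.027,0.004,0.25,40],[0,0,0,0,0,0.25,40],[0,0,0,0,0,0.25,40],[0,0,0,0,0,0.25,40],[0,0,0,0,0,0.25,40],[0,0,0,0,0,0.25,40],[0,0,0,0,0,0.18,40],[0,0,0,0,0,0.08,40],[0,0,0,0,0,0.03,40],[0,0,0,0,0,0,40],[0,0,0,0,0,0,40]]]'

```text
time: 16.12
eef_pos: [535.7, -218.1, -19.5]
ee_rot: [[0.422, 0.907, 0.002], [0.907, -0.422, -0.001], [0.0, 0.002, -1.0]]
force: [-0.8, 0.0, -0.0]
opening: 0.468
grasp_force: 0.0
```

Emit:
send_rows --series '[[[0,0,0,0.008,0,0.03,40],[0,0,0,0,0,0,40],[0,0,0,0,0,0,0],[0,0,0,0,0,0,0],[0,0,0,0,0,0,0],[0,0,0,0,0,0,0]]]' --force 30

```text
time: 16.88
eef_pos: [535.9, -216.7, -24.7]
ee_rot: [[0.422, 0.907, 0.001], [0.907, -0.422, -0.0], [0.0, 0.001, -1.0]]
force: [0.5, 0.1, 4.9]
opening: 0.241
grasp_force: 30.9
```

Gripped just like the first. Lifting, then tilting.

Emit:
send_rows --series '[[[0,0,0,0,0,-0.05,0],[0,0,0,0,0,-0.2,0],[0,0,0,0,0,-0.3,0],[0,0,0,0,0,-0.3,0],[0,0,0,0,0,-0.3,0],[0,0,0,0,0,-0.3,0],[0,0,0,0,0,-0.3,0],[0,0,0,0,0,-0.3,0],[0,0.2,0,0,0,0,0],[0,0.2,0,0,0,0,0],[0,0.2,0,0,0,0,0],[0,0.2,0,0,0,0,0],[0,0.2,0,0,0,0,0],[0,0,0,0,0,0,0],[0,0,0,0,0,0,0]]]'

```text
time: 18.75
eef_pos: [535.9, -215.4, 283.2]
ee_rot: [[0.297, 0.907, 0.297], [0.643, -0.42, 0.641], [0.706, 0.001, -0.708]]
force: [-0.3, 0.9, 0.6]
opening: 0.241
grasp_force: 29.5
```

```bash
python3 - <<'E'
from h import *
plan(rim-42.6*ux+47.6*ez)
E
```

```text
18.75 [ 535.9 -215.4  283.2] z in unit [ 0.706  0.009 -0.708] y [ 0.013 -1.     0.001] rel rim [-322.6  -86.    57.2] q [ 1.09  0.43 -0.52  1.68 -0.59  1.28  0.4 ]
units [ 1.282 -0.549  1.369] mm [ 43.4 289.7  -9.6]
```

Emit:
send_rows --series '[[[0,0,0,0.16,-0.0686,0.171,0],[0,0,0,0.16,-0.0686,0.171,0],[0,0,0,0.16,-0.0686,0.171,0],[0,0,0,0.16,-0.0686,0.171,0],[0,0,0,0.16,-0.0686,0.171,0],[0,0,0,0.16,-0.0686,0.171,0],[0,0,0,0.16,-0.0686,0.171,0],[0,0,0,0.16,-0.0686,0.171,0],[0,0,0,0,0,0,0],[0,0,0,0,0,0,0]]]'

```text
time: 20.0
eef_pos: [579.4, 73.8, 274.0]
ee_rot: [[0.295, 0.908, 0.298], [0.643, -0.42, 0.64], [0.706, 0.003, -0.708]]
force: [0.3, 0.3, -0.4]
opening: 0.245
grasp_force: 29.5
```

```bash
python3 - <<'E'
from h import *
plan(rim+14*ux-9*ez)
E
```

```text
20.0 [579.4  73.8 274. ] z in unit [ 0.706  0.007 -0.708] y [ 0.013 -1.     0.003] rel rim [-43.   -0.3  48. ] q [ 0.79  0.28 -0.7   1.94 -0.77  0.88  0.18]
units [0.    0.002 0.537] mm [ 24.4  51.5 -57. ]
```

On target. Moving in, releasing, and retreating.

Emit:
send_rows --series '[[[0,0,0,0,0,0.1,0],[0,0,0,0,0,0.15,0],[0,0,0,0,0,0.15,0],[0,0,0,0,0,0.12,0],[0,0,0,0,0,0,0],[0,0,0,0,0,0,0],[0,0,0,0,0,0,40],[0,0,0,0,0,0,40],[0,0,0,0,0,0,40],[0,0,0,0,0,0,40],[0,0,0,0,0,-0.15,40],[0,0,0,0,0,-0.2,40],[0,0,0,0,0,-0.2,40],[0,0,0,0,0,-0.2,40],[0,0,0,0,0,0,40]]]'

```text
time: 21.88
eef_pos: [570.0, 48.7, 298.6]
ee_rot: [[0.299, 0.905, 0.303], [0.641, -0.425, 0.639], [0.707, 0.003, -0.708]]
force: [0.4, 0.4, -0.5]
opening: 0.467
grasp_force: 0.0
```

```bash
python3 - <<'E'
from h import *
plan()
o=readout.get_obs();im=imaging.get_image('wrist');S=imaging.get_image('scene');cw=cam('wrist',o);cs=cam('scene')
m=np.hstack([cv2.resize(im,(400,300)),cv2.resize(S[140:270,220:330],(330,390),interpolation=2)[90:390]]);cv2.imwrite('pics/c6.png',m[:,:,::-1])
G=((45,120,40),(85,255,255))
gw=blobs(im,*G,60)[0];gs=[b for b in blobs(S,*G)[0] if 230<b[0][0]<275 and 220<b[0][1]<250]
print(gw,gs)
P,e=tri(ray(cw,gw[0][0]),ray(cs,gs[0][0])); print(P,e,'rel',((P-rim)@np.c_[ux,uy,ez]).round(1))
E
```

```text
21.875 [570.   48.7 298.6] z in unit [ 0.707  0.003 -0.708] y [ 0.008 -1.     0.003] rel rim [-69.7  -2.7  72.6] q [ 0.84  0.24 -0.68  1.92 -0.76  0.96  0.18]
[(array([255.8, 308.1]), array([247, 298,  19,  21, 318], dtype=int32))] [(array([251.4, 233. ]), array([247, 229,  10,   9,  67], dtype=int32))]
[552.64444001  19.43013545  28.35306821] 1.5283528303181013 rel [-103.6    0.3 -197.6]
```

View pics/c6.png

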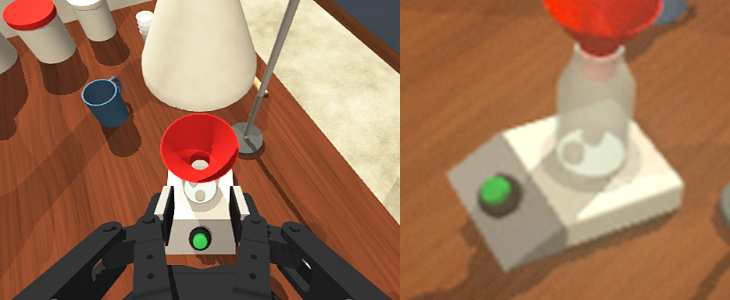

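Both tablets lie in the bottle, at (572,152) and (593,132) in the crop. The button measures (552.6,19.4,28.4) again. Shutting the fingers, backing off, and tilting to 30°.

Emit:
send_rows --series '[[[0,0,0,-0.217,0,-0.066,0],[0,0,0,-0.217,0,-0.066,0],[0,-0.167,0,0,0,0,0],[0,-0.167,0,0,0,0,0],[0,0,0,0,0,0,0],[0,0,0,0,0,0,0]]]'

```text
time: 22.72
eef_pos: [542.8, -3.5, 264.1]
ee_rot: [[0.366, 0.907, 0.209], [0.785, -0.421, 0.455], [0.5, -0.002, -0.866]]
force: [0.7, 0.1, -1.0]
opening: -0.003
grasp_force: 0.0
```

```bash
python3 - <<'E'
from h import *
b=np.array([552.7,19.5,29]);n=-.5*ux+.866*ez
plan(b+10*n)
E
```

```text
22.725 [542.8  -3.5 264.1] z in unit [ 0.5    0.008 -0.866] y [ 0.012 -1.    -0.002] rel rim [-128.6   -0.7   38.1] q [ 0.76  0.21 -0.61  1.89 -0.47  0.98 -0.02]
units [-0.64  -0.002  1.374] mm [   7.7   18.5 -226.4]
```

Emit:
send_rows --series '[[[0,0,0,-0.107,0,0.229,0],[0,0,0,-0.107,0,0.229,0],[0,0,0,-0.107,0,0.229,0],[0,0,0,-0.107,0,0.229,0],[0,0,0,-0.107,0,0.229,0],[0,0,0,-0.105,0,0.229,0],[0,0,0,0,0,0,0],[0,0,0,0,0,0,0]]]'

```text
time: 23.72
eef_pos: [552.2, 13.4, 39.4]
ee_rot: [[0.367, 0.906, 0.212], [0.785, -0.423, 0.453], [0.5, -0.0, -0.866]]
force: [0.4, -0.3, 0.6]
opening: -0.003
grasp_force: 0.0
```

```bash
python3 - <<'E'
from h import *
b=np.array([552.7,19.5,29]);n=-.5*ux+.866*ez
plan(b-34*n)
E
```

```text
23.725 [552.2  13.4  39.4] z in unit [ 0.5    0.005 -0.866] y [ 0.01 -1.   -0.  ] rel rim [-109.2   -1.9 -186.6] q [ 0.67  0.56 -0.6   2.09 -0.45  0.47  0.12]
units [-0.001 -0.013  0.306] mm [  7.9  21.4 -39.8]
```

Emit:
send_rows --series '[[[0,0,0,0,-0.012,0.1,0],[0,0,0,0,0,0.08,0],[0,0,0,0,0,0.03,0],[0,0,0,0,0,0.02,0],[0,0,0,0,0,0,0],[0,0,0,0,0,0,0]]]'

```text
time: 24.48
eef_pos: [557.7, 30.5, 9.3]
ee_rot: [[0.365, 0.907, 0.211], [0.785, -0.422, 0.453], [0.5, 0.0, -0.866]]
force: [-1.1, 0.0, 0.8]
opening: -0.0
grasp_force: 0.7
```

Emit:
send_rows --series '[[[0,0,0,0,0,0.02,0],[0,0,0,0,0,0.015,0],[0,0,0,0,0,0,0],[0,0,0,0,0,0,0]]]'

```text
time: 24.98
eef_pos: [559.0, 32.8, 4.7]
ee_rot: [[0.366, 0.907, 0.211], [0.785, -0.422, 0.453], [0.5, 0.0, -0.866]]
force: [-1.7, -1.8, 4.7]
opening: -0.0
grasp_force: 2.2
```

Emit:
send_rows --series '[[[0,0,0,0,0,0.012,0],[0,0,0,0,0,0.01,0],[0,0,0,0,0,0,0],[0,0,0,0,0,0,0]]]'

```text
time: 25.48
eef_pos: [559.3, 33.2, 3.6]
ee_rot: [[0.366, 0.907, 0.211], [0.785, -0.422, 0.453], [0.499, 0.0, -0.866]]
force: [-13.0, -10.6, 29.2]
opening: 0.003
grasp_force: 16.2
```

Force ramped to about 5 N, then hit a hard stop at 33 N, so the button is fully in. Backing off along the panel normal.

Emit:
send_rows --series '[[[0,0,0,0,0,-0.1,0],[0,0,0,0,0,-0.25,0],[0,0,0,0,0,-0.3,0],[0,0,0,0,0,-0.3,0],[0,0,0,0,0,0,0],[0,0,0,0,0,0,0],[0,0,0,0,0,0,0]]]'

```text
time: 26.35
eef_pos: [528.6, -29.1, 123.9]
ee_rot: [[0.365, 0.907, 0.208], [0.785, -0.421, 0.454], [0.5, -0.002, -0.866]]
force: [-0.7, -0.2, 0.5]
opening: 0.0
grasp_force: 0.0
```

```bash
python3 - <<'E'
from h import *
plan(); o=readout.get_obs(); print(np.round(o['force'],1))
S=imaging.get_image('scene');T=imaging.get_image('top')
print([b for b in blobs(S,(45,120,40),(85,255,255))[0]])
O=((8,170,140),(18,255,255)); print([b[0] for b in blobs(S,*O,8)[0] if 180<b[0][0]<200 and 300<b[0][1]<318])
# bottle region white tablets vs initial image
S0=cv2.imread('pics/scene0.png')[:,:,::-1]; d=np.abs(S.astype(int)-S0)[195:245,260:310].sum(2); ys,xs=np.nonzero(d>40); print(len(xs), xs.mean()+260,ys.mean()+195)
E
```

```text
26.35 [528.6 -29.1 123.9] z in unit [ 0.5    0.008 -0.866] y [ 0.012 -1.    -0.002] rel rim [-157.7    1.1 -102.1] q [ 0.8   0.4  -0.62  2.05 -0.45  0.7   0.13]
[-0.7 -0.2  0.5]
[(array([251.4, 233. ]), array([247, 229,  10,   9,  67], dtype=int32))]
[array([192.8, 309.5])]
369 276.4471544715447 227.60433604336043
```

```bash
python3 -c "
from cell import robot
print(robot.close_job())"
```

```text
the job is handed in; nothing more can be done
None
```

Both white tablets are in the bottle, the start button was pressed to its stop and sprang back, the orange tablet is where it was, I saw no sign of contact with the lamp or the three bystanders, and the job was handed in at about 26 s; the hand-in gave no verdict.

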